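# Lock the coated slide into the tape-test holder

### The job

Clamp the coated slide in the tape-test holder: with the fingertips push the red ball of the plunger handle forward along the slot as far as it goes, so that the white foot presses the slide against the stop, then push the ball over to the right, round the corner, all the way to the end of the side notch so that the plunger is locked. Only push the ball, do not take it between the fingers; do not touch the slide itself, and leave the other things on the bench where they are.

Things in the scene. Friction and masses are not known exactly. Their poses are not given: they have to be found in the camera images.
- holder: The slide holder, fixed to the bench: aluminium base plate 230 x 90 x 10 mm. Origin: centre of its underside, on the bench top. Its x axis runs along the plunger, the way it is pushed (away from the robot, within 0.4 rad of straight ahead), y to the left of that, z up. The rear half carries the slotted sleeve, the front half the nest. Only the handle stands higher than 59 mm.
- sleeve_axis (a point): Middle of the axis of the steel sleeve that guides the plunger: holder x = -65, y = 0, 40 mm above the bench. The sleeve lies along x from -108 to -22 mm, 32 mm thick (collars 37): top at 56 mm (collars 59). Its L-shaped slot has a leg along the top and, at the front end of that leg, a notch running round to the right (-y).
- stop_face (a point): Centre of the rubber face of the stop at the far end of the nest: holder x = 90, y = 0, z = 32 mm. The nest is an aluminium bed 26 mm high from x = 0 to 106 mm with side rails 5 mm higher (channel 31 mm wide); the stop is 40 mm high.
- plunger (a joint): Travel of the plunger along the holder's x axis, m: 0 fully back, 0.040 fully forward (hard stop). It starts between 0 and 0.012, drags with about 4 N (up to about 8 N in the last few mm, where the spring of the foot gives) and stays where it is left.
- handle (a joint): Turn of the handle about the sleeve's axis, rad: 0 upright (start), growing as it swings to the right (-y of the holder), 1.05 at the end of the notch (hard stop). The slot keeps it upright (to about 0.1 rad) until the plunger is within 3 mm of fully forward; in the notch it stops the plunger from going back. It stays where it is left; turning takes about 1.1 N at the ball.
- knob (a point): Centre of the red ball, 20 mm in diameter, on the end of the 8 mm handle rod, 55 mm from the sleeve's axis. In the holder's frame: x = -88 mm + plunger travel, y = -55 mm x sin(handle), z = 40 mm + 55 mm x cos(handle), that is 95 mm above the bench when upright, 67 mm when locked.
- pusher: The white sprung foot at the front of the plunger, 28 mm wide, 20 mm high, with a black rubber face that pushes the slide. Origin in the plane of its face, on the holder's centre line, at bench height. It gives up to 6.5 mm against a light spring (about 1 to 3 N).
- test_slide: The dark-coated glass slide on its white carrier, 52 x 28 x 8 mm, loose in the nest of the holder with its length along the holder's x axis. Origin: centre of its underside. It starts 3 to 14 mm short of the stop; against the stop its origin is at x = 64 mm in the holder's frame. The foot pushes it there.
- spare_slide: Another coated slide (brown), 52 x 28 x 8 mm, loose on the bench to the right of the holder. Origin: centre of its underside.
- tape_roll: Roll of amber tape, 94 mm in diameter, 19 mm high, loose on the bench to the left of the holder. Origin: centre of its underside.
- red_marker: White marker with red cap, 136 mm long, 15 mm thick, loose on the bench to the right of the holder. Origin: centre of its underside.
- vial: Glass vial with black cap, 28 mm in diameter, 56 mm high, standing loose on the bench to the left of the nest. Origin: centre of its underside.
Mind the look-alikes: they are no part of the job. Of the things that look like the holder, the larger one is meant. What is shaped like the test_slide but blue is not meant.

How it is judged:
By the outcome, as a careful person would: the job done as asked, in the order asked, and still so for the second after the job is handed in, with the robot touching nothing.
It also fails if it takes over 38 s, if anything falls off the work surface, if the arm or the gripper's body presses on something with over 40 N, if the wrist force passes 120 N, or if a joint passes its speed limit or range.

### The arm

A 6-joint arm with a two-finger parallel gripper is mounted at the origin on a cart in front of the work surface, level with it; the furniture and walls round the work are solid. World frame = base frame: x ahead of the robot, y to its left, z up, the work surface at z = 0. Lengths are in m, angles in rad, forces in N, time in s.
With the tool pointing down it reaches from about 0.35 to 0.975 m from the base axis. Payload 4.9 kg.
Tool frame: the origin (TCP) lies between the finger pads; the fingertips stand 14 mm ahead of it and the grasp point (between the pads) lies 5 mm behind it (manip.finger_overhang is the distance from the TCP to the fingertips, in m); z points along the fingers, y is the line along which they close (so a half turn about z gives the same grasp; the last joint's range is limited). The gripper opens to 85 mm and grips with 20 to 120 N. Pads are 22 mm wide; open, the fingers measure 114 mm over their backs; the gripper's body (76 mm by 85 mm) begins 54 mm behind the grasp point. The pads swing forward as they close: fully open they stand 13 mm farther back than shut.
Start: joints at [-0.119, 0.053, 1.613, -0, 1.476, -0.119], TCP at [0.625, 0, 0.245] pointing down, gripper open.
Joint ranges: [-3.01, 3.01], [-1.01, 2.22], [0.06, 2.58], [-1.02, 4.17], [0.09, 2.62], [-3.14, 3.14]. Speed limits (rad/s): [2.57, 2.57, 3.14, 3.14, 3.14, 3.14].

### API

Orientations are given as a unit quaternion [w, x, y, z].
In Python, from plant import manip, grab_frame gives the robot as it stands.
- The arm moves only by the tool servo_tool, never from a script. Its argument "deltas" is a list that holds one entry, the list of rows, each a list of 5 numbers: the opening in per cent of the stroke, from 0 (shut) to 100 (fully open), then the shift along the world's x, y, z in m, then the turn about the world's z in degrees. A call has exactly 8 rows; each row shifts and turns the commanded pose from where the row before left it; what a row does not reach is not made up. A row lasts 1/10 s, in which the tool goes at most 50 mm and 8.59 degrees, less where a joint would pass 70% of its speed; a pose out of reach is approached as far as the arm can. A call is refused whole if a number of a shift passes 0.05 or a number of a turn 8.59, either way. A call with a gripper value outside its range is refused whole. The fingers move at their own pace and stop on an object; the grip force is fixed at half the most. Time passes only in rows, so rows that do not move let the fingers close, or fill a call up. It gives the time, the measured TCP pose, the force, the opening and the grip force at its end, in the units of the state.
- manip.state(): the state, without advancing time (a new reading comes with each control period).
- grab_frame(name): name is "scene" or "side" or "wrist"; returns a dict with "pixels" (400x640x3 uint8, red, green, blue), "z_map" (400x640 float32, m along the optical axis (not along the pixel's ray), 0 where there is no reading), "fx", "fy", "cx", "cy" (pixels), "rvec" (rotation vector, rad) and "tvec" (3), from world to camera coordinates, as OpenCV has them; the wrist camera has in their place "T_tool_cam" (4x4, takes a point from camera to tool coordinates, whose origin is the TCP and whose axes are the flange's). Camera axes: x right, y down, z forward; pixel columns grow to the right and rows downward; lengths in m; the calibration is good to about 2 mm. A picture is of the moment at which its call begins: read the wrist's pose just before it.
- manip.job_done(): hands the job in; it is judged then, once.
The state is a dict: "time": time; "joint_pos": joint angles; "joint_vel": joint speeds; "joint_efforts": joint torques, N m; "tool_pos": TCP position; "tool_rot": TCP orientation; "contact_force": force on the tool from outside, world axes, zero at the start; "ft_torque": the same for the moment, N m; "gripper_width": opening from 0.0 (shut) to 1.0 (fully open); "grasp_force": force on a finger pad.
Only numpy, scipy, OpenCV 4.12 (cv2) and the standard library are available. Lean on these libraries where they do the work, as an engineer would, in place of code of your own. Each camera call takes 0.05 s, during which the arm holds its last target. There are 200 camera calls.

## Working session

There is one attempt and no reset: what is moved stays moved. The work goes in short steps, Python scripts to look and compute and a tool call to move; the robot and the scene stay as the last step left them, time stands still between calls to the robot, and variables do not carry over. Pictures are saved under pics/ and viewed, at most 10 in all, crops included, and the job is handed in when it is done.

Besides the shell and the picture viewer there is one more tool, called by a JSON object that holds its "name" and its "arguments", one argument or row to a line. servo_tool: Moves the arm, as the interface text tells. Its arguments: {"type":"object","properties":{"deltas":{"type":"array"}},"required":["deltas"]}

```bash
mkdir -p pics; cat > h.py <<'E'
import numpy as np, cv2
from plant import manip, grab_frame
def world(f,mask=None):
    R=cv2.Rodrigues(np.array(f["rvec"],float))[0]; t=np.array(f["tvec"],float).ravel()
    z=f["z_map"]; v,u=np.mgrid[:400,:640]
    P=np.stack([(u-f["cx"])/f["fx"]*z,(v-f["cy"])/f["fy"]*z,z],-1)
    return (P-t)@R
E
python3 - <<'E'
from h import *
import pickle
print(manip.state())
for n in("scene","side"):
    f=grab_frame(n); pickle.dump(f,open(n+".pkl","wb"))
    cv2.imwrite(f"pics/{n}.png",f["pixels"][...,::-1])
    W=world(f); h=cv2.cvtColor(f["pixels"],cv2.COLOR_RGB2HSV)
    m=(((h[...,0]<8)|(h[...,0]>172))&(h[...,1]>150)&(h[...,2]>80)).astype(np.uint8)
    k,l,s,c=cv2.connectedComponentsWithStats(m)
    for i in range(1,k):
        if s[i,4]>25: 
            q=(l==i)&(f["z_map"]>0); print(n,s[i],c[i],np.median(W[q],0),W[q].min(0),W[q].max(0))
E
```

```text
{'time': 0.0, 'joint_pos': array([-1.19023276e-01,  5.33587552e-02,  1.61432000e+00, -3.11331254e-05,
        1.47596437e+00, -1.18989719e-01]), 'joint_vel': array([ 0.00092387, -0.00113308,  0.00144197, -0.0014479 , -0.00103883,
       -0.00031275]), 'joint_efforts': array([ 2.70554956e-04, -3.93670499e+01, -3.70175600e+01, -1.62778279e-04,
        6.93513779e-03, -6.06393527e-06]), 'tool_pos': array([6.24403155e-01, 4.89567902e-05, 2.44046269e-01]), 'tool_rot': array([-7.96313712e-04,  7.07117220e-01,  7.07095599e-01, -6.45931723e-04]), 'contact_force': array([-0.32454586,  1.07862161, -0.45675511]), 'ft_torque': array([-0.04830546,  0.01423838,  0.02472184]), 'grasp_force': 0.0, 'gripper_width': 0.9979544110801936}
scene [144  56  18  16 152] [151.84210526  63.42105263] [0.46477896 0.78470023 0.02055274] [ 4.49587817e-01  7.47269998e-01 -6.06430213e-04] [0.49086135 0.8710239  0.02813721]
scene [204 194   8   9  56] [207.28571429 198.17857143] [0.38257295 0.11600539 0.07315571] [ 0.3754901   0.10910137 -0.0018353 ] [0.40818605 0.20305929 0.07830525]
scene [315 272  11  15 110] [320.28181818 278.72727273] [ 0.46389161 -0.17870552  0.1019159 ] [ 0.45677727 -0.1852758  -0.00236593] [ 0.5107835  -0.10323819  0.10686953]
scene [430 323  19  19 173] [439.71676301 331.9132948 ] [ 0.61386981 -0.31943268  0.01211786] [ 0.59463872 -0.32794343 -0.00165339] [ 0.63986761 -0.30527515  0.01791524]
side [391 175  10  12  79] [395.5443038  180.01265823] [ 0.46272581 -0.17068771  0.09723731] [ 0.45565639 -0.40096663 -0.00093162] [ 0.53858204 -0.16402482  0.10621014]
side [354 178  14   7  82] [360.47560976 181.19512195] [ 0.61125133 -0.31709737  0.01006562] [ 5.93334859e-01 -3.58233880e-01  1.17930620e-04] [ 0.64127096 -0.30884468  0.01687473]
side [372 266  10  12  97] [376.29896907 271.49484536] [0.38132287 0.12024074 0.07147077] [ 3.74638078e-01  8.76820375e-03 -1.27297399e-04] [0.42254989 0.12481918 0.077102  ]
```

View pics/scene.png

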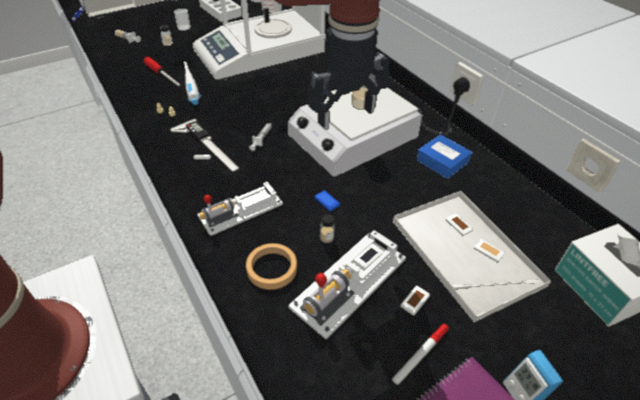

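View pics/side.png

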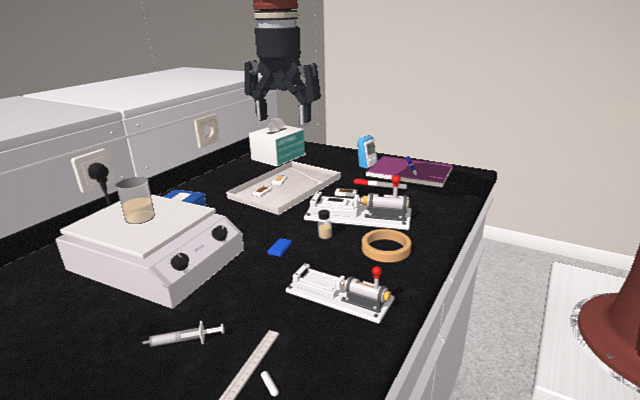

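The scene view shows the larger holder with its red ball at (320,278) and the small look-alike at (207,198). In the side view the larger one's ball is at (395,180). Next I need the holder's axis and the ball's centre.

```bash
python3 - <<'E'
from h import *
import pickle
rays=[]
for n in("scene","side"):
    f=pickle.load(open(n+".pkl","rb")); W=world(f)
    R=cv2.Rodrigues(np.array(f["rvec"],float))[0]; t=np.array(f["tvec"],float).ravel()
    h=cv2.cvtColor(f["pixels"],cv2.COLOR_RGB2HSV)
    m=((W[...,2]>0.005)&(W[...,2]<0.07)&(f["z_map"]>0)&(np.hypot(W[...,0]-.54,W[...,1]+.16)<.2)).astype(np.uint8)
    k,l,s,c=cv2.connectedComponentsWithStats(m,connectivity=4)
    i=1+np.argmax(s[1:,4]); p=W[l==i]
    pl=p[(p[:,2]<.015)]
    for q in(p,pl):
        r=cv2.minAreaRect((q[:,:2]*1000).astype(np.float32)); print(n,s[i],r,cv2.boxPoints(r).round().tolist())
    u,v=(320.3,278.7) if n=="scene" else (395.5,180.)
    rm=(((h[...,0]<8)|(h[...,0]>172))&(h[...,1]>120)&(h[...,2]>60)).astype(np.uint8)
    k,l,s,c=cv2.connectedComponentsWithStats(rm)
    j=[a for a in range(1,k) if np.hypot(*(c[a]-(u,v)))<6][0]
    ct=max(cv2.findContours((l==j).astype(np.uint8),0,1)[0],key=len); print(s[j],cv2.minEnclosingCircle(ct))
    u,v=s[j,0]+s[j,2]/2-.5,s[j,1]+s[j,2]/2-.5
    o=-R.T@t; d=R.T@np.array([(u-f["cx"])/f["fx"],(v-f["cy"])/f["fy"],1]); print(n,'z=.095',o+d*(.095-o[2])/d[2]); rays.append((o,d/np.linalg.norm(d)))
A=sum(np.eye(3)-np.outer(d,d) for o,d in rays);b=sum((np.eye(3)-np.outer(d,d))@o for o,d in rays)
print(np.linalg.solve(A,b))
E
```

```text
scene [ 289  231  116  107 5236] ((541.8653564453125, -152.83026123046875), (230.60374450683594, 90.88528442382812), 16.31664276123047) [[418.0, -142.0], [444.0, -229.0], [665.0, -164.0], [640.0, -77.0]]
scene [ 289  231  116  107 5236] ((541.8653564453125, -152.83026123046875), (230.60374450683594, 90.88528442382812), 16.31664276123047) [[418.0, -142.0], [444.0, -229.0], [665.0, -164.0], [640.0, -77.0]]
[314 272  12  15 123] ((320.5, 279.0), 7.159010887145996)
scene z=.095 [ 0.46621207 -0.17162026  0.095     ]
side [ 304  191  107   47 3016] ((526.5285034179688, -123.35664367675781), (239.15171813964844, 149.65794372558594), 26.55242919921875) [[386.0, -110.0], [453.0, -244.0], [667.0, -137.0], [600.0, -3.0]]
side [ 304  191  107   47 3016] ((525.660888671875, -132.63607788085938), (242.86459350585938, 130.61932373046875), 37.899192810058594) [[390.0, -156.0], [470.0, -259.0], [662.0, -110.0], [581.0, -7.0]]
[391 175  10  12  83] ((396.0, 180.5), 5.852449893951416)
side z=.095 [ 0.46491775 -0.17662903  0.095     ]
[ 0.46452991 -0.1730962   0.09687654]
```

{"name": "servo_tool", "arguments": {
  "deltas": [
    [[0,-0.026,-0.0236,-0.005,2.04],[0,-0.026,-0.0236,-0.005,2.04],[0,-0.026,-0.0236,-0.005,2.04],[0,-0.026,-0.0236,-0.005,2.04],[0,-0.026,-0.0236,-0.005,2.04],[0,-0.026,-0.0236,-0.005,2.04],[0,-0.026,-0.0236,-0.005,2.04],[0,-0.026,-0.0236,-0.005,2.04]]
  ]
}}

```text
time: 0.9
tool_pos: [0.4156, -0.1893, 0.2046]
tool_rot: [-0.0, 0.599, 0.801, -0.0]
contact_force: [0.2, -1.1, 0.7]
gripper_width: -0.0
grasp_force: 0.0
```

{"name": "servo_tool", "arguments": {
  "deltas": [
    [[0,0,0,-0.02,0],[0,0,0,-0.02,0],[0,0,0,-0.02,0],[0,0,0,-0.02,0],[0,0,0,-0.02,0],[0,0,0,-0.01,0],[0,0,0,0,0],[0,0,0,0,0]]
  ]
}}

```text
time: 1.7
tool_pos: [0.4172, -0.1889, 0.0958]
tool_rot: [0.0, 0.6, 0.8, -0.0]
contact_force: [-0.1, -0.2, 0.9]
gripper_width: 0.003
grasp_force: 0.0
```

```bash
cat > look.py <<'E'
from h import *
import sys
o=[]
for n,(x,y) in(("scene",(240,200)),("side",(320,110))):
    f=grab_frame(n); o.append(cv2.resize(f["pixels"][y:y+150,x:x+150 if n=="side" else x+200,::-1],None,fx=2.2,fy=2.2,interpolation=cv2.INTER_CUBIC))
cv2.imwrite(sys.argv[1],np.hstack(o)); s=manip.state(); print(s["time"],s["tool_pos"],s["contact_force"])
E
python3 look.py pics/a.png
```

```text
1.8 [ 0.41777685 -0.18928587  0.09660563] [-0.05390624  0.10803971  0.57749355]
```

View pics/a.png

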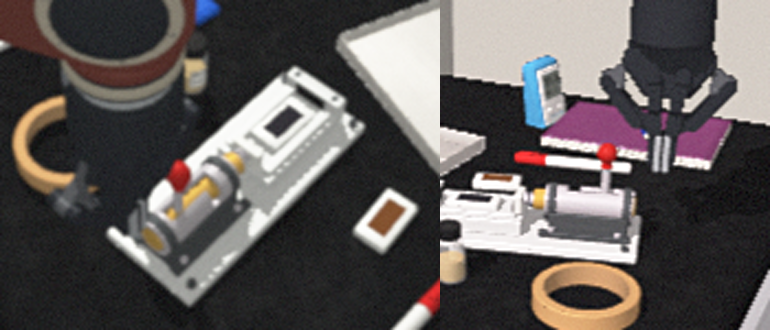

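The crops show the closed fingers behind the ball (ball at about (178,175) on the left, (607,155) on the right), with the tips below the ball's centre. I'm pushing forward along the holder axis.

{"name": "servo_tool", "arguments": {
  "deltas": [
    [[0,0.0058,0.0017,0,0],[0,0.0058,0.0017,0,0],[0,0.0058,0.0017,0,0],[0,0.0058,0.0017,0,0],[0,0.0058,0.0017,0,0],[0,0.0058,0.0017,0,0],[0,0.0058,0.0017,0,0],[0,0.0058,0.0017,0,0]]
  ]
}}

```text
time: 2.6
tool_pos: [0.4636, -0.1751, 0.0953]
tool_rot: [-0.0, 0.6, 0.8, -0.0]
contact_force: [-4.0, -1.2, 3.3]
gripper_width: -0.001
grasp_force: 2.3
```

{"name": "servo_tool", "arguments": {
  "deltas": [
    [[0,0.0019,0.0006,0,0],[0,0.0019,0.0006,0,0],[0,0.0019,0.0006,0,0],[0,0.0019,0.0006,0,0],[0,0.0019,0.0006,0,0],[0,0,0,0,0],[0,0,0,0,0],[0,0,0,0,0]]
  ]
}}

```text
time: 3.4
tool_pos: [0.4728, -0.1724, 0.0953]
tool_rot: [0.0, 0.6, 0.8, -0.0]
contact_force: [-5.0, -2.0, 2.8]
gripper_width: 0.0
grasp_force: 2.5
```

{"name": "servo_tool", "arguments": {
  "deltas": [
    [[0,0.0014,0.0004,0,0],[0,0.0014,0.0004,0,0],[0,0.0014,0.0004,0,0],[0,0,0,0,0],[0,0,0,0,0],[0,0,0,0,0],[0,0,0,0,0],[0,0,0,0,0]]
  ]
}}

```text
time: 4.2
tool_pos: [0.4751, -0.1717, 0.0953]
tool_rot: [-0.002, 0.6, 0.8, -0.002]
contact_force: [-12.8, -4.7, 7.2]
gripper_width: -0.001
grasp_force: 6.9
```

{"name": "servo_tool", "arguments": {
  "deltas": [
    [[0,0.0014,0.0004,0,0],[0,0.0014,0.0004,0,0],[0,0,0,0,0],[0,0,0,0,0],[0,0,0,0,0],[0,0,0,0,0],[0,0,0,0,0],[0,0,0,0,0]]
  ]
}}

```text
time: 5.0
tool_pos: [0.4757, -0.1716, 0.0953]
tool_rot: [-0.004, 0.599, 0.8, -0.005]
contact_force: [-22.7, -5.4, 12.3]
gripper_width: -0.001
grasp_force: 11.8
```

{"name": "servo_tool", "arguments": {
  "deltas": [
    [[0,-0.0099,-0.0031,0.001,0],[0,-0.0099,-0.0031,0.001,0],[0,-0.0049,0.0168,0.001,0],[0,-0.0049,0.0168,0.001,0],[0,0.0178,0.0052,0,0],[0,0.0177,0.0052,0,0],[0,0,0,0,0],[0,0,0,0,0]]
  ]
}}

```text
time: 5.8
tool_pos: [0.4856, -0.1312, 0.0992]
tool_rot: [-0.0, 0.599, 0.801, 0.0]
contact_force: [-0.9, 1.3, -0.1]
gripper_width: -0.001
grasp_force: 0.0
```

```bash
python3 look.py pics/b.png
```

```text
5.9 [ 0.48514668 -0.13181723  0.09904415] [-0.58129036 -0.49065606 -0.27941268]
```

View pics/b.png

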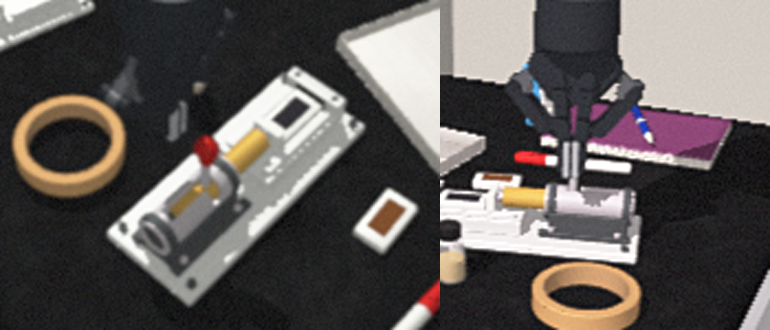

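The plunger is fully forward: the ball is at (205,150) at the slot's front and the slide is up at the stop. The fingers are to the left of the ball, at (178,120). Next is the push to the right.

{"name": "servo_tool", "arguments": {
  "deltas": [
    [[0,0.0011,-0.0038,0,0],[0,0.0011,-0.0038,0,0],[0,0.0011,-0.0038,0,0],[0,0.0011,-0.0038,0,0],[0,0.0011,-0.0038,0,0],[0,0.0011,-0.0038,0,0],[0,0.0011,-0.0038,0,0],[0,0.0011,-0.0038,0,0]]
  ]
}}

```text
time: 6.7
tool_pos: [0.4946, -0.163, 0.0992]
tool_rot: [-0.0, 0.6, 0.8, 0.0]
contact_force: [-0.2, 2.0, -1.0]
gripper_width: -0.005
grasp_force: 0.6
```

{"name": "servo_tool", "arguments": {
  "deltas": [
    [[0,0.0011,-0.0038,-0.0002,0],[0,0.0011,-0.0038,-0.0002,0],[0,0.0011,-0.0038,-0.0003,0],[0,0.0011,-0.0038,-0.0003,0],[0,0,0,0,0],[0,0,0,0,0],[0,0,0,0,0],[0,0,0,0,0]]
  ]
}}

```text
time: 7.5
tool_pos: [0.4993, -0.1782, 0.0987]
tool_rot: [0.001, 0.6, 0.8, -0.0]
contact_force: [0.4, -0.2, 0.7]
gripper_width: 0.006
grasp_force: 0.0
```

{"name": "servo_tool", "arguments": {
  "deltas": [
    [[0,0.0008,-0.0027,-0.001,0],[0,0.0008,-0.0027,-0.0013,0],[0,0.0008,-0.0027,-0.0016,0],[0,0.0008,-0.0027,-0.0018,0],[0,0,0,0,0],[0,0,0,0,0],[0,0,0,0,0],[0,0,0,0,0]]
  ]
}}

```text
time: 8.3
tool_pos: [0.5022, -0.1889, 0.0927]
tool_rot: [0.0, 0.6, 0.8, -0.0]
contact_force: [-0.0, -0.4, 0.1]
gripper_width: 0.0
grasp_force: 0.0
```

```bash
python3 look.py pics/c.png
```

```text
8.4 [ 0.50221978 -0.18887137  0.09272429] [-0.56987951 -0.03671066  0.19306018]
```

View pics/c.png

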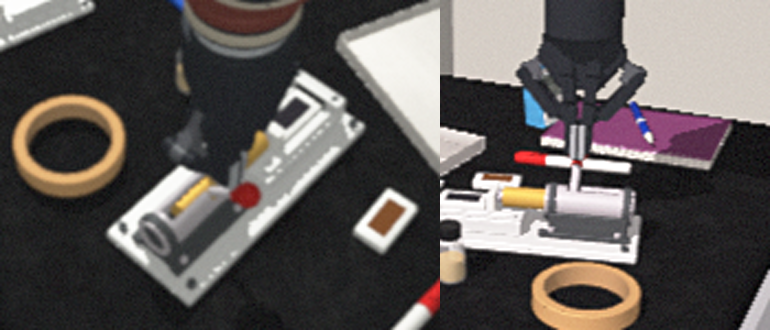

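The ball has swung to the right, to (245,195), with the fingers behind it. I'm following the arc further down to the end of the notch.

{"name": "servo_tool", "arguments": {
  "deltas": [
    [[0,0.0006,-0.002,-0.0016,0],[0,0.0006,-0.002,-0.0018,0],[0,0.0006,-0.002,-0.002,0],[0,0.0005,-0.0018,-0.002,0],[0,0,0,0,0],[0,0,0,0,0],[0,0,0,0,0],[0,0,0,0,0]]
  ]
}}

```text
time: 9.2
tool_pos: [0.5045, -0.1964, 0.0852]
tool_rot: [-0.0, 0.6, 0.8, 0.0]
contact_force: [-0.4, 3.0, 1.8]
gripper_width: 0.002
grasp_force: 1.5
```

{"name": "servo_tool", "arguments": {
  "deltas": [
    [[0,0.0003,-0.001,-0.001,0],[0,0.0003,-0.001,-0.001,0],[0,0,0,0,0],[0,0,0,0,0],[0,0,0,0,0],[0,0,0,0,0],[0,0,0,0,0],[0,0,0,0,0]]
  ]
}}

```text
time: 10.0
tool_pos: [0.5049, -0.1971, 0.0843]
tool_rot: [-0.002, 0.6, 0.8, 0.001]
contact_force: [-4.4, 9.6, 11.2]
gripper_width: -0.002
grasp_force: 7.8
```

{"name": "servo_tool", "arguments": {
  "deltas": [
    [[0,-0.001,0.0035,0.004,0],[0,-0.002,0.0067,0.008,0],[0,-0.004,0.013,0.02,0],[0,-0.008,0.03,0.03,0],[0,-0.008,0.03,0.03,0],[0,-0.008,0.03,0.03,0],[0,0,0,0,0],[0,0,0,0,0]]
  ]
}}

```text
time: 10.8
tool_pos: [0.4745, -0.0853, 0.2064]
tool_rot: [0.002, 0.599, 0.801, 0.0]
contact_force: [0.2, 0.5, -0.0]
gripper_width: -0.0
grasp_force: 0.0
```

```bash
python3 - <<'E'
from h import *
f=grab_frame("scene");W=world(f);h=cv2.cvtColor(f["pixels"],cv2.COLOR_RGB2HSV)
R=cv2.Rodrigues(np.array(f["rvec"],float))[0]; t=np.array(f["tvec"],float).ravel()
m=(((h[...,0]<8)|(h[...,0]>172))&(h[...,1]>120)&(h[...,2]>60)).astype(np.uint8)
k,l,s,c=cv2.connectedComponentsWithStats(m); o=-R.T@t
for i in range(1,k):
    if s[i,4]>40 and 300<c[i][0]<400:
        u,v=s[i,0]+s[i,2]/2-.5,s[i,1]+s[i,3]/2-.5
        d=R.T@np.array([(u-f["cx"])/f["fx"],(v-f["cy"])/f["fy"],1]); p=o+d*(.067-o[2])/d[2]-[.5419,-.1528,0]
        print(s[i],p[0]*.96+p[1]*.281,-p[0]*.281+p[1]*.96,np.median(W[l==i],0))
E
python3 look.py pics/d.png
```

```text
[347 288  14  11 113] -0.0475797518046564 -0.045777598370379514 [ 0.50619327 -0.21335585  0.07374958]
10.95 [ 0.47343263 -0.08583972  0.20371022] [-0.14877755  0.2923661   0.06772643]
```

View pics/d.png

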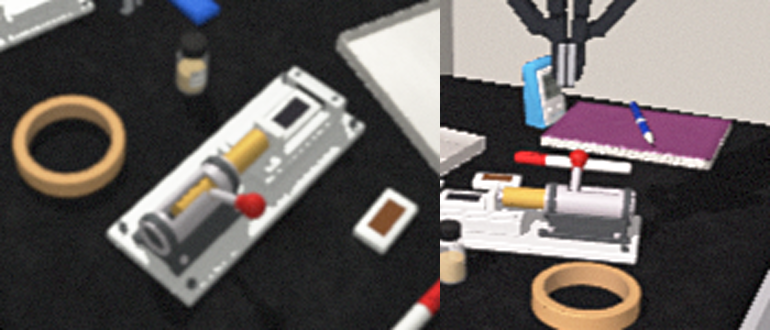

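The ball is at (250,206), within about 2 mm of the computed locked position. The slide is at the stop and the other things have not moved.

```bash
python3 -c "
from plant import manip
print(manip.job_done())"
```

```text
the job is handed in; nothing more can be done
None
```

I pushed the plunger forward to its hard stop, with the slide up at the stop face, and swung the ball right to the end of the notch; it measures within about 2 mm of the locked position, and I handed the job in at about 11 s with the robot clear of everything.

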